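# Hold a cleaner's filter cover flush on its tilted spring frame

### The arm

A 6-joint arm with a two-finger parallel gripper is mounted at the origin on the work surface. World frame = base frame: x ahead of the robot, y to its left, z up, the work surface at z = 0. Lengths are in mm, angles in degrees, forces in N, time in s.
With the tool pointing down it reaches from about 350 to 950 mm from the base axis. Payload 17.4 kg.
Tool frame: the origin (TCP) lies between the finger pads, 19 mm behind the fingertips; this is the grasp point; z points along the fingers, y is the line along which they close (so a half turn about z gives the same grasp; the last joint's range is limited). The gripper opens to 93 mm and grips with 3 to 60 N. Pads are 15 mm wide; open, the fingers measure 128 mm over their backs; the gripper's body (75 mm by 188 mm) begins 65 mm behind the grasp point.
Start: joints at [71.287, 6.646, 82.598, -0, 90.757, -2.166], TCP at [192.249, 647.049, 237.446] pointing down, gripper open.
Joint ranges: [-162.19, 162.19], [-47.58, 125.68], [4.15, 143.07], [-65.23, 245.23], [0.69, 171.88], [-170.13, 170.13]. Speed limits (degrees/s): [108.29, 108.29, 127.2, 180, 180, 180].

### API

Orientations are given as a 3x3 rotation matrix whose columns are the frame's x, y, z axes.
In Python, from plant import sensors, viewer, job gives the robot as it stands. The module is installed in compiled form; this text tells all that it offers.
- The arm moves only by the tool play_rows, never from a script. Its argument "series" is a list of rows, each an object with "fingers": the finger opening in mm, from 0 to 93; "travel": the shift along the tool's x, y, z in mm, a list of three; "spin": the turn about the tool's z in degrees. In form: [{"fingers": fingers, "travel": [tx, ty, tz], "spin": spin}, ...]. A call has 1 to 12 rows; each row shifts and turns the commanded pose from where the row before left it, along the tool's axes as they then stand; what a row does not reach is not made up. A row lasts 1/8 s, in which the tool goes at most 62.5 mm and 10.7 degrees, less where a joint would pass 70% of its speed; a pose out of reach is approached as far as the arm can. A call with a gripper value outside its range is refused whole. The fingers move at their own pace and stop on an object; "squeeze" is the grip in N (left out, the last holds). Time passes only in rows, so rows that do not move let the fingers close. It gives the time, the measured TCP pose, the force, the opening and the grip force at its end, in the units of the state.
- sensors.sense(): the state, without advancing time (a new reading comes with each control period).
- viewer.snapshot(name): name is "side" or "top"; returns a dict with "image" (384x512x3 uint8, red, green, blue), "intrinsics" (3x3 intrinsics, pixels), "R" (3x3) and "t" (3): a world point X has camera coordinates R X + t. Camera axes: x right, y down, z forward; pixel columns grow to the right and rows downward; lengths in mm; the calibration is good to about 2 mm. A picture is of the moment at which its call begins. There is no depth.
- job.finish_job(): hands the job in; it is judged then, once.
The state is a dict: "clock": time; "joint_positions": joint angles; "dq": joint speeds; "tau": joint torques, N m; "tool_pos": TCP position; "orientation": TCP orientation; "force": force on the tool from outside, world axes, zero at the start; "wrist_torque": the same for the moment, N m; "finger_gap": finger opening in mm; "grasp_force": force on a finger pad.
Only numpy, scipy, OpenCV 4.12 (cv2) and the standard library are available. Lean on these libraries where they do the work, as an engineer would, in place of code of your own. Each camera call takes 0.05 s, during which the arm holds its last target. There are 200 camera calls.

### The job

Pick up the mint-green filter cover by its upright handle, tilt it to match the sloping yellow frame on the black vacuum-cleaner housing, and lay it squarely and centrally on that frame, flush all round. Press it gently straight in until the sprung frame has sunk about half of its 12 mm travel (about 10 N), and finish still gripping the handle and pressing, so that a colleague can drive the screws. Leave the screwdriver, the jar and the copper bobbin where they are.

Things in the scene. Friction and masses are not known exactly. Their poses are not given: they have to be found in the camera images.
- cover: Loose mint-green plastic cover (about 120 g), flat on the bench: plate 84 (x) x 114 (y) x 6 mm with black slots and an upright handle fin in the middle of its top, 44 mm long along x, 14 mm thick along y, from z = 6 to z = 47 mm. Origin: centre of the flat underside; z points out on the handle's side. Half a turn about z leaves it the same.
- cover_grip (a point): Grip point in the cover's fin: on the cover's z axis, 31 mm above the underside, axes as the cover's. Grip the fin across its 14 mm thickness (fingers close along the cover's y), TCP within 25 mm of this point; the fingers must still be there at the end.
- frame_top (a point): Centre of the flat top of the yellow sprung frame (90 mm along x, 120 mm along y, bars 12 mm wide, open in the middle over a filter); the centre of the cover's underside belongs here, its x along this x (either way). z: outward normal; y: level; x: up the slope, away from the robot. Slope 0.2 to 0.48 rad from level, differing each time; centre about 134 mm above the bench. Sinks with the frame.
- frame (a joint): How far the yellow frame is pressed in along its inward normal, in m: 0 out, 0.012 hard stop. Its springs need about 1.5 N to start and 1.5 N more per mm (about 10 N at 6 mm). It stays parallel to itself as it sinks and comes back out when let go.
- cradle: Fixed cradle holding the black housing (118 x 160 mm) rigidly; the frame stands 24 mm proud of the housing. Origin: centre of the underside of its steel base (160 x 210 x 12 mm) on the bench, z up, y along the housing's level pivot. Blue cheeks 117 mm high stand at y = +-93 mm.
- driver: Red-handled screwdriver, 190 mm long, lying on the bench; leave alone. Origin on its underside, x along it.
- jar: Amber glass screw jar with a steel lid, 64 mm wide, 85 mm high; leave alone. Origin: centre of its underside.
- bobbin: Copper motor-winding bobbin, 56 mm wide, 42 mm high; leave alone. Origin: centre of its underside.
Mind the look-alikes: they are no part of the job. What is shaped like the cover but blue is not meant.

How it is judged:
By the outcome, as a careful person would: the job done as asked, in the order asked, and still so for the second after the job is handed in, while the arm keeps its last pose, push and grip.
It also fails if it takes over 35 s, if anything falls off the work surface, if the arm or the gripper's body presses on something with over 40 N, if the wrist force passes 120 N, or if a joint passes its speed limit or range.

## Working session

There is one attempt and no reset: what is moved stays moved. The work goes in short steps, Python scripts to look and compute and a tool call to move; the robot and the scene stay as the last step left them, time stands still between calls to the robot, and variables do not carry over. Pictures are saved under pics/ and viewed, at most 10 in all, crops included, and the job is handed in when it is done.

Besides the shell and the picture viewer there is one more tool, called after "Request:" as name(argument=value, ...), one argument or row to a line, values as JSON. play_rows: Moves the arm, as the interface text tells. Its arguments: {"type":"object","properties":{"series":{"type":"array","items":{"type":"object","properties":{"fingers":{"type":"number"},"travel":{"type":"array","items":{"type":"number"}},"spin":{"type":"number"}}}},"squeeze":{"type":"number"}},"required":["series"]}

```bash
mkdir -p pics; cat > h.py <<'E'
import numpy as np, cv2
from plant import sensors, viewer, job
def snap(n,f):
    s=viewer.snapshot(n); cv2.imwrite('pics/'+f,cv2.resize(s['image'][:,:,::-1],(800,600),interpolation=cv2.INTER_CUBIC)); np.savez(f'{f}.npz',**s); return s
E
python3 - <<'E'
from h import *
for n in('side','top'):
    s=snap(n,n+'1.png'); print(n,s['intrinsics'],s['R'],s['t'])
s=sensors.sense(); print(s)
E
```

```text
side [[349.46734804   0.         254.7066482 ]
 [  0.         349.46734804 182.68875119]
 [  0.           0.           1.        ]] [[ 0.71273142 -0.70142521 -0.00407311]
 [-0.38754903 -0.3889426  -0.83578072]
 [ 0.58465346  0.59726571 -0.54904827]] [-434.0318353   327.80293813  922.07345599]
top [[490.91304818   0.         256.63266339]
 [  0.         490.91304818 189.27476995]
 [  0.           0.           1.        ]] [[ 0.004376   -0.99996414  0.00725115]
 [-0.9987094  -0.0047372  -0.05056778]
 [ 0.05060032 -0.00702051 -0.99869431]] [ -17.4201311   626.05097273 1614.38355679]
{'clock': 0.1, 'joint_positions': array([ 7.12870888e+01,  6.67184309e+00,  8.26339869e+01, -1.67968761e-03,
        9.07564617e+01, -2.16748347e+00]), 'dq': array([-0.0088864 ,  0.02420949, -0.0542982 , -0.04428031, -0.04098458,
       -0.00525223]), 'tau': array([ 2.22969735e-03, -7.22883797e+01, -6.23866153e+01,  7.81560852e-02,
        2.26833735e-02, -1.18303947e-04]), 'tool_pos': array([192.20244159, 646.87290696, 236.75108436]), 'orientation': array([[-9.58594141e-01,  2.84775650e-01, -3.21036959e-04],
       [ 2.84775830e-01,  9.58593577e-01, -1.03912832e-03],
       [ 1.18255241e-05, -1.08752589e-03, -9.99999409e-01]]), 'force': array([-0.07119503, -0.20488517,  0.07054632]), 'wrist_torque': array([0.01294896, 0.00575924, 0.00512271]), 'grasp_force': 0.0, 'finger_gap': 93.03266059659954}
```

View pics/side1.png

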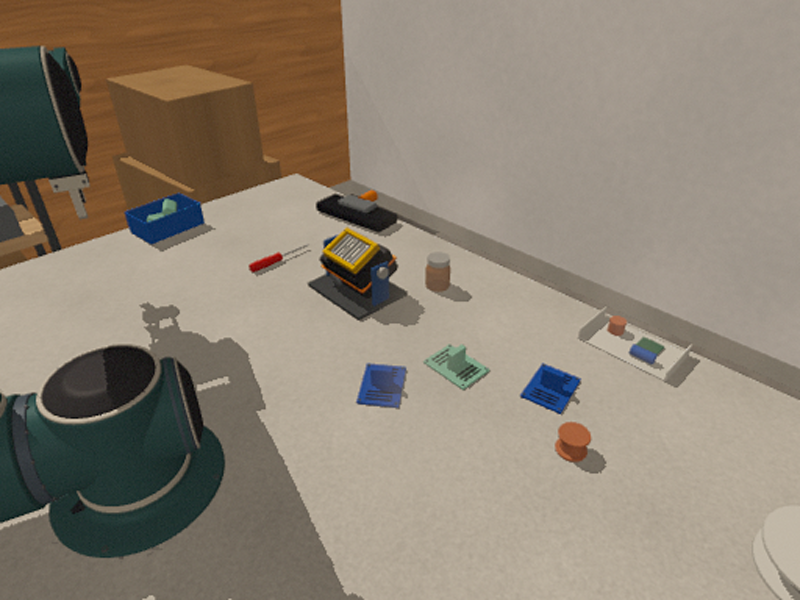

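View pics/top1.png

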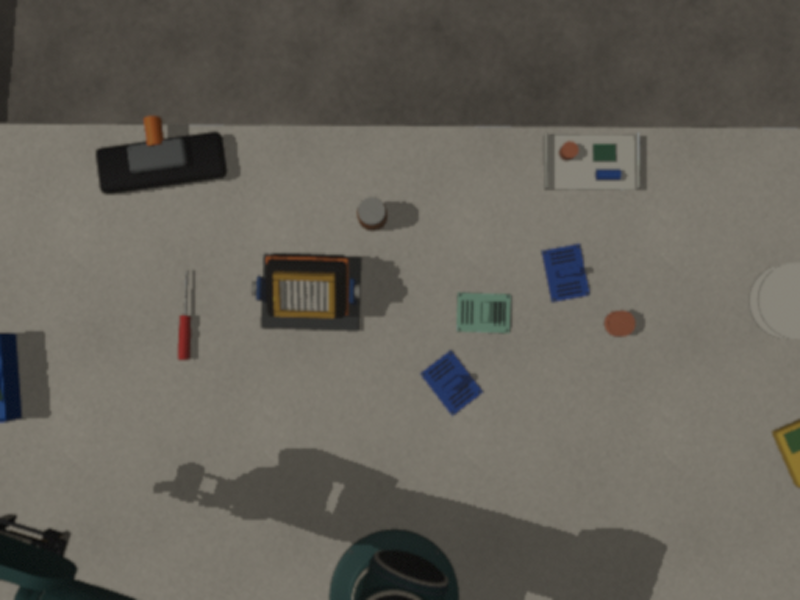

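The top view has one mint cover at about (484,313), and blue look-alikes at (566,272) and (452,382). In the side view the mint cover is at (457,366) and the blues at (382,385) and (551,387). There's also a bin with greenish items at side (165,212). Only the mint one on the bench fits. The yellow frame is at top (305,296) and side (351,250). I'll enlarge both to check.

```bash
python3 - <<'E'
from h import *
# crops in original px: (cx,cy) size 50x37 -> 400x296 (x8)
def crop(f,cx,cy):
    im=np.load(f)['image'][:,:,::-1]; x0,y0=cx-25,cy-18
    c=cv2.resize(im[y0:y0+37,x0:x0+50],(400,296),interpolation=cv2.INTER_CUBIC)
    return c,(x0,y0)
t,s='top1.png.npz','side1.png.npz'
L=[crop(t,310,200),crop(s,292,234),crop(t,195,189),crop(s,225,160)]
print([l[1] for l in L])
a=np.vstack([np.hstack([L[0][0],L[1][0]]),np.hstack([L[2][0],L[3][0]])])
cv2.imwrite('pics/crop1.png',a)
E
```

```text
[(285, 182), (267, 216), (170, 171), (200, 142)]
```

View pics/crop1.png

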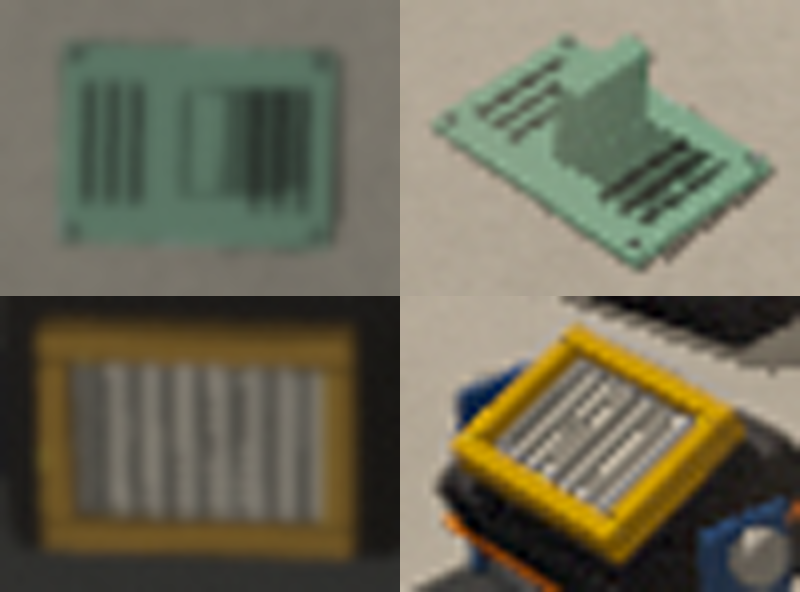

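```bash
cat > fit.py <<'E'
from h import *
from scipy.optimize import least_squares
from scipy.spatial.transform import Rotation as Ro
C={n:np.load(n+'1.png.npz') for n in('top','side')}
def proj(n,X,c=C):
    d=c[n]; p=X@d['R'].T+d['t']; p=p@d['intrinsics'].T; return p[:,:2]/p[:,2:]
# order: (+x+y),(+x-y),(-x-y),(-x+y)
S=np.array([[1,1],[1,-1],[-1,-1],[-1,1]])
def org(o,uv): return np.array(o)+(np.array(uv)+.5)/8-.5
def pose(p): # x,y,z,yaw,slope ; x axis up slope
    return Ro.from_euler('ZY',[p[3],-p[4]]).as_matrix(),p[:3]
E
python3 - <<'E'
from fit import *
cov={'top':org((285,182),[[62,44],[341,52],[332,246],[62,243]]),'side':org((267,216),[[167,38],[372,164],[240,262],[35,126]])}
frm={'top':org((170,171),[[36,24],[355,30],[355,260],[42,254]]),'side':org((200,142),[[175,31],[343,124],[214,245],[53,151]])}
def run(obs,hx,hy,f,p0):
    P=np.c_[S*[hx,hy],np.zeros(4)]
    def r(q):
        R,t=pose(f(q)); return np.concatenate([(proj(n,P@R.T+t)-obs[n]) for n in obs]).ravel()
    s=least_squares(r,p0,x_scale=np.where(np.abs(p0)>2,10,.1)); J=np.linalg.inv(s.jac.T@s.jac)
    print(np.round(f(s.x),3),'std',np.round(np.sqrt(np.diag(J))*.3,3)); print(np.round(s.fun.reshape(-1,2),2).tolist())
run(cov,42,57,lambda q:np.array([*q,0.]),np.array([500,-100,6,.05]))
run(cov,42,57,lambda q:np.array([q[0],q[1],6,q[2],0.]),np.array([500,-100,.05]))
run(frm,45,60,lambda q:q,np.array([550,100,134,0.05,.3]))
run(frm,45,60,lambda q:np.array([q[0],q[1],134,q[2],q[3]]),np.array([550,100,.05,.3]))
# fin top (z=47) triangulate: check from corners, top view fin rect / side view top of fin
E
```

```text
[ 5.92217e+02 -1.91196e+02  5.84700e+00 -1.80000e-02  0.00000e+00] std [0.447 0.392 0.748 0.005]
[[0.31, -0.18], [-0.52, -0.42], [0.24, 0.46], [-0.15, 0.08], [0.01, -0.29], [0.44, 0.05], [0.04, 0.39], [-0.45, -0.12]]
[ 5.92173e+02 -1.91221e+02  6.00000e+00 -1.80000e-02  0.00000e+00] std [0.393 0.374 0.005]
[[0.32, -0.17], [-0.5, -0.41], [0.25, 0.48], [-0.14, 0.1], [0.01, -0.32], [0.44, 0.03], [0.04, 0.37], [-0.46, -0.15]]
[ 6.22110e+02  1.78811e+02  1.29887e+02 -1.00000e-02  3.59000e-01] std [0.418 0.458 0.748 0.005 0.015]
[[0.19, 0.53], [-0.41, 0.35], [-0.1, -0.6], [0.46, -0.4], [0.69, 0.52], [0.27, -0.49], [-0.56, -0.09], [-0.58, -0.04]]
[ 6.21264e+02  1.77615e+02  1.34000e+02 -1.00000e-02  3.61000e-01] std [0.388 0.402 0.005 0.015]
[[0.37, 0.7], [-0.13, 0.54], [0.18, -0.36], [0.63, -0.18], [0.67, -0.27], [0.29, -1.28], [-0.58, -0.83], [-0.64, -0.78]]
```

The mint cover at (484,313) is confirmed by the crop. Its plate top is at z≈5.9, centred at (592,-191), yaw -1°. The frame centre is about (622,178,131), slope ≈0.36, yaw -0.6°. Rows can't tilt the tool, so I'll have the cover pivot about the finger axis against the frame. First I'll move over it.

Request:
play_rows(
  series=[
    {"fingers": 60, "travel": [0, 0, 0], "spin": -7.75},
    {"fingers": 60, "travel": [0, 0, 0], "spin": -7.75},
    {"fingers": 60, "travel": [-20.75, -41.5, 0], "spin": 0},
    {"fingers": 60, "travel": [-20.75, -41.5, 0], "spin": 0},
    {"fingers": 60, "travel": [-20.75, -41.5, 0], "spin": 0},
    {"fingers": 60, "travel": [-20.75, -41.5, 0], "spin": 0},
    {"fingers": 60, "travel": [-20.75, -41.5, 0], "spin": 0},
    {"fingers": 60, "travel": [-20.75, -41.5, 0], "spin": 0},
    {"fingers": 60, "travel": [-20.75, -41.5, 0], "spin": 0},
    {"fingers": 60, "travel": [-20.75, -41.5, 0], "spin": 0},
    {"fingers": 60, "travel": [-20.75, -41.5, 0], "spin": 0},
    {"fingers": 60, "travel": [-20.75, -41.5, 0], "spin": 0},
  ],
  squeeze=8,
)

```text
clock: 1.6
tool_pos: [392.4, 226.9, 237.3]
orientation: [[-1.0, 0.018, 0.0], [0.018, 1.0, -0.0], [-0.0, -0.0, -1.0]]
force: [0.3, 0.9, -0.1]
finger_gap: 60.1
grasp_force: 0.0
```

Request:
play_rows(
  series=[
    {"fingers": 60, "travel": [-20.75, -41.5, 0], "spin": 0},
    {"fingers": 60, "travel": [-20.75, -41.5, 0], "spin": 0},
    {"fingers": 60, "travel": [-20.75, -41.5, 0], "spin": 0},
    {"fingers": 60, "travel": [-20.75, -41.5, 0], "spin": 0},
    {"fingers": 60, "travel": [-20.75, -41.5, 0], "spin": 0},
    {"fingers": 60, "travel": [-20.75, -41.5, 0], "spin": 0},
    {"fingers": 60, "travel": [-20.75, -41.5, 0], "spin": 0},
    {"fingers": 60, "travel": [-20.75, -41.5, 0], "spin": 0},
    {"fingers": 60, "travel": [-20.75, -41.5, 0], "spin": 0},
    {"fingers": 60, "travel": [-20.75, -41.5, 0], "spin": 0},
    {"fingers": 60, "travel": [0, 0, 0], "spin": 0},
    {"fingers": 60, "travel": [0, 0, 0], "spin": 0},
  ],
)

```text
clock: 3.1
tool_pos: [591.8, -190.0, 237.0]
orientation: [[-1.0, 0.019, -0.001], [0.019, 1.0, 0.001], [0.001, 0.0, -1.0]]
force: [-0.3, 0.8, 0.1]
finger_gap: 60.0
grasp_force: 0.0
```

Request:
play_rows(
  series=[
    {"fingers": 60, "travel": [0, -1, 36], "spin": 0},
    {"fingers": 60, "travel": [0, 0, 36], "spin": 0},
    {"fingers": 60, "travel": [0, 0, 36], "spin": 0},
    {"fingers": 60, "travel": [0, 0, 36], "spin": 0},
    {"fingers": 60, "travel": [0, 0, 30], "spin": 0},
    {"fingers": 60, "travel": [0, 0, 20], "spin": 0},
    {"fingers": 60, "travel": [0, 0, 11], "spin": 0},
    {"fingers": 60, "travel": [0, 0, 0], "spin": 0},
    {"fingers": 30, "travel": [0, 0, 0], "spin": 0},
  ],
)

```text
clock: 4.22
tool_pos: [592.5, -191.5, 33.6]
orientation: [[-1.0, 0.018, 0.001], [0.018, 1.0, -0.0], [-0.001, -0.0, -1.0]]
force: [0.2, 0.9, 0.1]
finger_gap: 53.9
grasp_force: 0.0
```

```bash
python3 - <<'E'
from h import *
a=[]
for n,(x0,y0) in(('top',(285,182)),('side',(267,206))):
    s=snap(n,n+'2.png'); im=s['image'][:,:,::-1]
    a.append(cv2.resize(im[y0:y0+50,x0:x0+50],(400,400),interpolation=cv2.INTER_CUBIC))
cv2.imwrite('pics/crop2.png',np.hstack(a)); print(sensors.sense()['tool_pos'])
E
```

```text
[ 592.4555923  -191.57925578   33.50463101]
```

View pics/crop2.png

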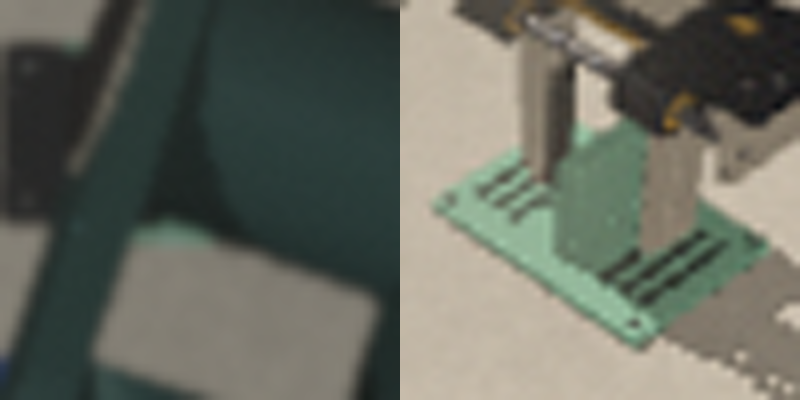

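The side crop shows the fingers straddling the fin at about (600,190), clear of the plate and centred. I'll close and lift.

Request:
play_rows(
  series=[
    {"fingers": 10, "travel": [0, 0, 2], "spin": 0},
    {"fingers": 0, "travel": [0, 0, 0], "spin": 0},
    {"fingers": 0, "travel": [0, 0, 0], "spin": 0},
    {"fingers": 0, "travel": [0, 0, 0], "spin": 0},
    {"fingers": 0, "travel": [0, 0, 0], "spin": 0},
    {"fingers": 0, "travel": [0, 0, 0], "spin": 0},
  ],
  squeeze=15,
)

```text
clock: 5.08
tool_pos: [592.0, -191.3, 30.5]
orientation: [[-1.0, 0.018, -0.0], [0.018, 1.0, 0.0], [0.0, 0.0, -1.0]]
force: [0.2, 1.6, 0.9]
finger_gap: 14.2
grasp_force: 15.0
```

Request:
play_rows(
  series=[
    {"fingers": 0, "travel": [0, 0, -10], "spin": 0},
    {"fingers": 0, "travel": [0, 0, -25], "spin": 0},
    {"fingers": 0, "travel": [0, 0, -35], "spin": 0},
    {"fingers": 0, "travel": [0, 0, -35], "spin": 0},
    {"fingers": 0, "travel": [0, 0, -35], "spin": 0},
    {"fingers": 0, "travel": [0, 0, -25], "spin": 0},
  ],
)

```text
clock: 5.82
tool_pos: [592.1, -191.5, 197.9]
orientation: [[-1.0, 0.018, 0.002], [0.018, 1.0, -0.001], [-0.002, -0.001, -1.0]]
force: [-0.1, -0.8, -0.4]
finger_gap: 13.8
grasp_force: 15.0
```

Request:
play_rows(
  series=[
    {"fingers": 0, "travel": [-1, 18, 0], "spin": 0},
    {"fingers": 0, "travel": [-2, 37, 0], "spin": 0},
    {"fingers": 0, "travel": [-2, 37, 0], "spin": 0},
    {"fingers": 0, "travel": [-2, 37, 0], "spin": 0},
    {"fingers": 0, "travel": [-2, 37, 0], "spin": 0},
    {"fingers": 0, "travel": [-2, 37, 0], "spin": 0},
    {"fingers": 0, "travel": [-2, 37, 0], "spin": 0},
    {"fingers": 0, "travel": [-2, 37, 0], "spin": 0},
    {"fingers": 0, "travel": [-2, 37, 0], "spin": 0},
    {"fingers": 0, "travel": [-2, 37, 0], "spin": 0},
    {"fingers": 0, "travel": [-2.5, 19, 0], "spin": -0.5},
    {"fingers": 0, "travel": [0, 0, 0], "spin": 0},
  ],
)

```text
clock: 7.32
tool_pos: [619.9, 179.2, 194.6]
orientation: [[-1.0, 0.008, -0.001], [0.008, 1.0, -0.0], [0.001, -0.0, -1.0]]
force: [0.1, -0.1, -1.5]
finger_gap: 14.0
grasp_force: 15.0
```

```bash
python3 - <<'E'
from h import *
a=[]
for n,(x0,y0) in(('top',(170,165)),('side',(196,126))):
    s=snap(n,n+'3.png'); im=s['image'][:,:,::-1]
    a.append(cv2.resize(im[y0:y0+60,x0:x0+50],(400,480),interpolation=cv2.INTER_CUBIC))
cv2.imwrite('pics/crop3.png',np.hstack(a)); s=sensors.sense(); print(s['tool_pos'],s['force'],s['wrist_torque'],s['finger_gap'])
E
```

```text
[620.04976905 177.7425783  194.98661158] [ 0.71969145 -0.81697944 -0.83564437] [-0.04633544 -0.03929078  0.03083958] 13.656956228199322
```

View pics/crop3.png

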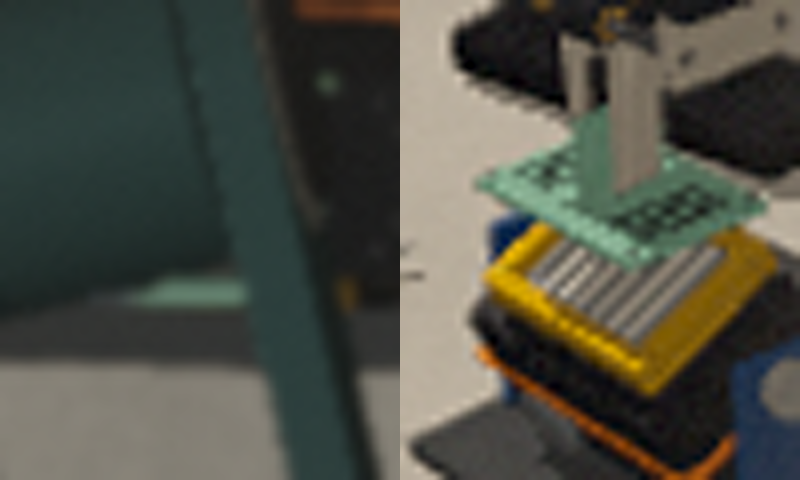

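The side crop shows the cover level in the grip over the frame. Cover corners are left (77,183), bottom (237,264) and right (370,205). The frame's are left (84,277), bottom (248,387) and right (378,262), in panel pixels. I'll check the in-hand offset from these.

```bash
python3 - <<'E'
from fit import *
o=(196,126)
def off(obs,hx,hy,p,idx):
    R,t=pose(p); P=np.c_[S*[hx,hy],np.zeros(4)][idx]
    pr=proj('side',P@R.T+t); print('res px(obs-pred)',np.round(obs-pr,2).tolist())
    def r(d): return (proj('side',P@R.T+t+[d[0],d[1],0])-obs).ravel()
    print('dx,dy',least_squares(r,[0,0]).x)
i=[1,2,3]
off(org(o,[[370,205],[237,264],[77,183]]),42,57,np.array([620,177.8,194.9-30.5+6,-.008,0]),i)
off(org(o,[[378,262],[248,387],[84,277]]),45,60,np.array([622,178.6,131,-.01,.36]),i)
E
```

```text
res px(obs-pred) [[0.06, 0.49], [0.97, 0.01], [0.57, 0.57]]
dx,dy [-0.24396317 -3.33025984]
res px(obs-pred) [[0.1, 1.98], [0.81, 2.06], [0.46, 0.01]]
dx,dy [-5.31351568 -8.83923215]
```

```bash
python3 - <<'E'
from h import *
im=np.load('side1.png.npz')['image'][:,:,::-1]; x0,y0=201,143
a=cv2.resize(im[y0:y0+33,x0:x0+45],(800,587),interpolation=cv2.INTER_NEAREST)
a=cv2.convertScaleAbs(a,alpha=1.3)
cv2.imwrite('pics/crop4.png',a)
E
```

```text
(no output)
```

View pics/crop4.png

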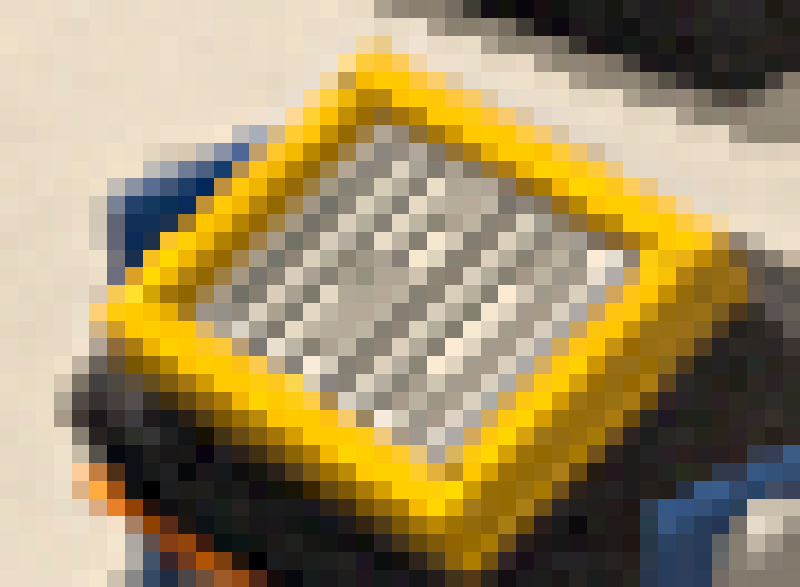

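The nearest-neighbour crop shows the bright top face apart from the darker side faces. Top-face corners are top (375,47), right (728,240), bottom (452,512) and left (103,303). I'll refit with those.

```bash
python3 - <<'E'
from fit import *
sd=np.array([201,143])+np.array([[375,47],[728,240],[452,512],[103,303]])/17.78-.5
frm={'top':org((170,171),[[36,24],[355,30],[355,260],[42,254]]),'side':sd}
P=np.c_[S*[45,60],np.zeros(4)]
for zf in(None,134):
    def f(q): return np.array([q[0],q[1],zf or q[4]*100,q[2],q[3]])
    def r(q):
        R,t=pose(f(q)); return np.concatenate([(proj(n,P@R.T+t)-frm[n]) for n in frm]).ravel()
    s=least_squares(r,[620,178,0,.36,1.3],x_scale=[10,10,.1,.1,.1])
    print(np.round(f(s.x),3)); print(np.round(s.fun.reshape(-1,2),2).tolist())
E
```

```text
[ 6.21649e+02  1.78699e+02  1.33468e+02 -1.40000e-02  3.60000e-01]
[[0.1, 0.51], [-0.41, 0.5], [-0.21, -0.4], [0.26, -0.37], [0.49, 0.03], [1.15, -0.19], [-0.38, 0.04], [-0.81, 0.07]]
[ 6.21539e+02  1.78544e+02  1.34000e+02 -1.40000e-02  3.60000e-01]
[[0.12, 0.53], [-0.38, 0.53], [-0.18, -0.37], [0.28, -0.34], [0.49, -0.08], [1.15, -0.29], [-0.38, -0.06], [-0.81, -0.03]]
```

Request:
play_rows(
  series=[
    {"fingers": 0, "travel": [0.5, 0.4, 7], "spin": 0},
    {"fingers": 0, "travel": [0.5, 0, 5], "spin": 0},
    {"fingers": 0, "travel": [0, 0, 1], "spin": 0},
    {"fingers": 0, "travel": [0, 0, 0], "spin": 0},
  ],
  squeeze=8,
)

```text
clock: 7.92
tool_pos: [619.2, 178.4, 182.5]
orientation: [[-1.0, 0.01, -0.0], [0.01, 1.0, -0.0], [0.0, -0.0, -1.0]]
force: [-1.2, -0.4, -1.0]
finger_gap: 14.1
grasp_force: 8.0
```

Request:
play_rows(
  series=[
    {"fingers": 0, "travel": [0, 0, 2.0], "spin": 0},
    {"fingers": 0, "travel": [0.5, 0, 2.0], "spin": 0},
    {"fingers": 0, "travel": [1, 0, 2.0], "spin": 0},
    {"fingers": 0, "travel": [1, 0, 2.0], "spin": 0},
    {"fingers": 0, "travel": [1, 0, 2.0], "spin": 0},
    {"fingers": 0, "travel": [0, 0, 0], "spin": 0},
  ],
)

```text
clock: 8.68
tool_pos: [615.6, 178.7, 172.2]
orientation: [[-1.0, 0.009, -0.001], [0.009, 1.0, 0.0], [0.001, 0.0, -1.0]]
force: [-1.2, -0.0, 2.1]
finger_gap: 14.0
grasp_force: 8.0
```

Request:
play_rows(
  series=[
    {"fingers": 0, "travel": [1, 0, 2.0], "spin": 0},
    {"fingers": 0, "travel": [1, 0, 2.0], "spin": 0},
    {"fingers": 0, "travel": [1, 0, 2.0], "spin": 0},
    {"fingers": 0, "travel": [1, 0, 2.0], "spin": 0},
    {"fingers": 0, "travel": [0.5, 0, 1.5], "spin": 0},
    {"fingers": 0, "travel": [0, 0, 0], "spin": 0},
  ],
)

```text
clock: 9.43
tool_pos: [611.2, 178.7, 162.8]
orientation: [[-1.0, 0.01, -0.0], [0.01, 1.0, 0.0], [0.0, 0.0, -1.0]]
force: [-1.1, -0.5, 0.4]
finger_gap: 13.8
grasp_force: 8.0
```

```bash
python3 - <<'E'
from h import *
s=snap('side','side4.png'); im=s['image'][:,:,::-1]; x0,y0=201,136
a=cv2.resize(im[y0:y0+40,x0:x0+45],(675,600),interpolation=cv2.INTER_NEAREST)
cv2.imwrite('pics/crop5.png',cv2.convertScaleAbs(a,alpha=1.3)); s=sensors.sense(); print(s['tool_pos'],s['force'],s['wrist_torque'],s['finger_gap'])
E
```

```text
[611.18066832 178.64683527 162.84820562] [-0.67300064 -0.15308089 -0.21763813] [-0.06913595  0.10010249 -0.00296721] 14.228354415514737
```

View pics/crop5.png

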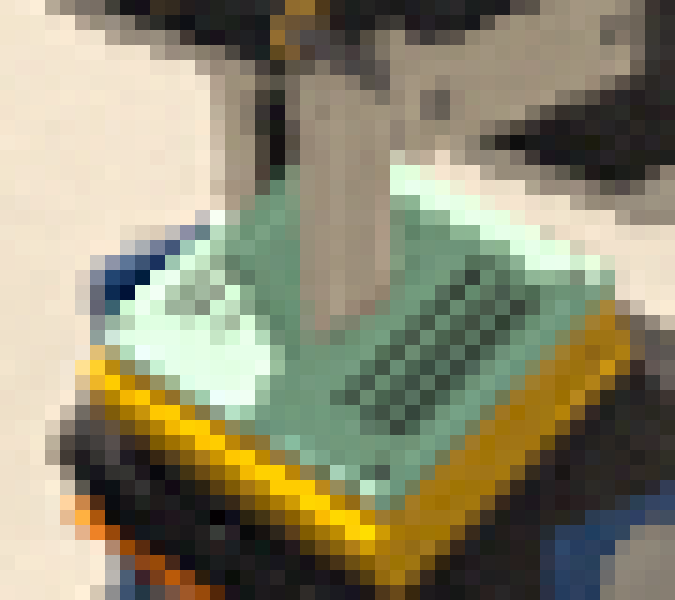

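The crop shows the cover pivoted onto the frame and nearly flush, with even yellow strips along the two near edges (lower-left and lower-right). I'll press lightly along the inward normal to seat it, then grip harder.

Request:
play_rows(
  series=[
    {"fingers": 0, "travel": [-0.35, 0, 0.95], "spin": 0},
    {"fingers": 0, "travel": [-0.35, 0, 0.95], "spin": 0},
    {"fingers": 0, "travel": [-0.35, 0, 0.95], "spin": 0},
    {"fingers": 0, "travel": [0, 0, 0], "spin": 0},
    {"fingers": 0, "travel": [0, 0, 0], "spin": 0},
  ],
)

```text
clock: 10.1
tool_pos: [612.2, 178.8, 160.1]
orientation: [[-1.0, 0.009, -0.0], [0.009, 1.0, 0.0], [0.0, 0.0, -1.0]]
force: [-2.2, 3.2, 2.2]
finger_gap: 14.1
grasp_force: 8.0
```

```bash
cat > edge.py <<'E'
from fit import *
import sys
F=np.array([621.6,178.6,133.8]);R,_=pose([0,0,0,-.012,.36])
def report(f,sink):
    im=np.load(f)['image'].astype(np.float32)
    s=np.arange(-9,10,1.0)
    for nm,a,l0,l1 in(('-x',0,-50,50),('-y',1,-36,36)):
        l=np.linspace(l0,l1,40); half=(45,60)[a]
        prof=[]
        for q in s:
            L=np.zeros((40,3)); L[:,a]=-half-q*-1 ; L[:,1-a]=l; L[:,2]=-sink
            uv=proj('side',L@R.T+F).astype(np.float32)
            c=cv2.remap(im,uv[:,0],uv[:,1],cv2.INTER_LINEAR); prof.append(c.mean(1).mean(0) if c.ndim==2 else c.reshape(-1,3).mean(0))
        print(nm); [print(int(q),np.round(p).astype(int)) for q,p in zip(s,prof)]
E
python3 - <<'E'
from edge import *
snap('side','side5.png'); s=sensors.sense(); print(s['tool_pos'],s['force'],s['wrist_torque'],s['finger_gap'])
report('side5.png.npz',2)
print('before'); report('side1.png.npz',0)
E
```

```text
[612.23567273 178.7226792  160.07837174] [-3.62593351  2.03505425  2.55240406] [ 0.25409312  0.46399933 -0.09280262] 13.997679905543283
-x
-9 [80 60 23]
-8 [92 68 20]
-7 [104  76  17]
-6 [116  85  15]
-5 [129  95  12]
-4 [144 107  10]
-3 [161 121   6]
-2 [178 135   4]
-1 [192 147   2]
0 [202 154   1]
1 [204 157   2]
2 [202 154   5]
3 [193 148  11]
4 [177 138  23]
5 [158 129  39]
6 [137 121  58]
7 [122 121  77]
8 [114 126  96]
9 [114 136 113]
-y
-9 [122  89  12]
-8 [123  89  12]
-7 [123  89  12]
-6 [123  89  12]
-5 [123  89  12]
-4 [122  89  14]
-3 [122  89  15]
-2 [121  89  18]
-1 [121  90  21]
0 [120  91  26]
1 [119  93  32]
2 [117  96  40]
3 [114 100  49]
4 [111 104  58]
5 [107 108  68]
6 [104 112  77]
7 [100 115  85]
8 [ 96 118  91]
9 [ 94 119  94]
before
-x
-9 [78 59 23]
-8 [89 66 20]
-7 [100  74  17]
-6 [111  81  14]
-5 [124  90  11]
-4 [138 102   8]
-3 [154 115   6]
-2 [171 129   4]
-1 [185 141   2]
0 [195 150   1]
1 [201 155   1]
2 [202 156   2]
3 [202 156   5]
4 [201 155  11]
5 [198 154  19]
6 [192 151  31]
7 [184 146  45]
8 [172 140  60]
9 [160 134  75]
-y
-9 [114  83  13]
-8 [115  83  12]
-7 [115  83  12]
-6 [115  83  12]
-5 [116  84  12]
-4 [117  85  12]
-3 [119  86  11]
-2 [123  89  10]
-1 [129  94   9]
0 [137 100   8]
1 [147 108   6]
2 [157 116   5]
3 [167 125   5]
4 [176 133   4]
5 [184 140   5]
6 [189 144   6]
7 [192 147   9]
8 [192 148  13]
9 [190 147  20]
```

```bash
python3 - <<'E'
from fit import *
sd=np.array([201,143])+np.array([[375,47],[728,240],[452,512],[103,303]])/17.78-.5
top=org((170,171),[[36,33],[355,37],[355,260],[42,254]])
P=np.c_[S*[45,60],np.zeros(4)]
def fit(sc):
    def r(q):
        R,t=pose([q[0],q[1],q[4]*100,q[2],q[3]])
        return np.concatenate([proj('top',P@R.T+t)-top,proj('side',P@R.T+t)-sd]).ravel()
    s=least_squares(r,[620,178,0,.36,1.3],x_scale=[10,10,.1,.1,.1]);print(s.x.round(3)); print(np.round(s.fun.reshape(-1,2),2).tolist())
fit(1)
# yellow profiles in top view, along x through the y-bars' mid and along y, original px
im=np.load('top1.png.npz')['image'].astype(int)
print('rows (x) at cols 185:200'); 
for v in range(170,206): print(v,im[v,182:204].mean(0).round().astype(int),end=' ')
print('\ncols at rows 183:196')
for u in range(170,220): print(u,im[184:196,u].mean(0).round().astype(int),end=' ')
E
```

```text
[ 6.20427e+02  1.78338e+02 -1.50000e-02  3.83000e-01  1.34000e+00]
[[0.15, -0.15], [-0.33, 0.13], [-0.1, -0.11], [0.38, -0.11], [0.24, -0.15], [0.88, -0.35], [-0.5, 0.26], [-0.91, 0.26]]
rows (x) at cols 185:200
170 [29 27 25] 171 [28 27 25] 172 [31 28 25] 173 [40 34 25] 174 [60 47 26] 175 [80 62 29] 176 [98 75 33] 177 [109  84  37] 178 [110  86  42] 179 [108  91  63] 180 [106  99  85] 181 [105 101  93] 182 [104 100  92] 183 [103  99  91] 184 [102  99  90] 185 [103  99  91] 186 [103 100  91] 187 [104 100  92] 188 [103 100  91] 189 [104 100  92] 190 [104 101  92] 191 [104 101  92] 192 [106 102  94] 193 [106 102  93] 194 [106 103  94] 195 [106 102  94] 196 [106 102  93] 197 [100  96  85] 198 [94 85 69] 199 [95 76 45] 200 [108  83  37] 201 [110  85  37] 202 [98 77 38] 203 [69 59 42] 204 [51 50 45] 205 [49 49 46] 
cols at rows 183:196
170 [30 30 30] 171 [29 28 26] 172 [30 28 26] 173 [31 29 25] 174 [58 47 28] 175 [98 77 35] 176 [111  86  37] 177 [107  83  36] 178 [92 72 39] 179 [81 72 55] 180 [83 79 70] 181 [82 80 73] 182 [79 78 71] 183 [95 92 83] 184 [118 114 104] 185 [114 110 101] 186 [93 90 83] 187 [95 92 84] 188 [118 114 104] 189 [120 116 106] 190 [96 93 85] 191 [92 89 81] 192 [115 111 101] 193 [121 117 107] 194 [101  98  90] 195 [89 86 79] 196 [107 103  94] 197 [120 116 106] 198 [106 103  94] 199 [91 88 81] 200 [104 100  92] 201 [120 115 106] 202 [110 106  98] 203 [90 87 80] 204 [97 93 85] 205 [119 115 105] 206 [116 112 103] 207 [95 92 84] 208 [97 94 85] 209 [119 112  96] 210 [122 106  73] 211 [115  92  45] 212 [109  84  36] 213 [92 71 31] 214 [60 47 25] 215 [33 28 21] 216 [25 23 21] 217 [24 22 20] 218 [24 23 20] 219 [24 22 20]
```

```bash
python3 - <<'E'
from fit import *
F=np.array([620.4,178.3,134]); 
for sl in(.36,.383):
    R,_=pose([0,0,0,-.014,sl])
    def off(obs,hx,hy,h,idx):
        P=np.c_[S*[hx,hy],h*np.ones(4)][idx]
        r=lambda d:(proj('side',(P+[d[0],d[1],0])@R.T+F)-obs).ravel()
        s=least_squares(r,[0,0]); print(sl,'local dx,dy',s.x.round(2),s.fun.round(2))
    fr=np.array([201,143])+np.array([[375,47],[728,240],[452,512],[103,303]])/17.78-.5
    off(fr[1:],45,60,0,[1,2,3])
    cv=np.array([201,136])+np.array([[615,268],[378,500],[100,328]])/15-.5
    off(cv,42,57,6,[1,2,3])
E
python3 - <<'E'
from h import *
a=[]
for f in('side1','side5'):
    im=np.load(f'{f}.png.npz')['image'][:,:,::-1]; x0,y0=202,150
    a.append(cv2.convertScaleAbs(cv2.resize(im[y0:y0+29,x0:x0+28],(400,414),interpolation=cv2.INTER_NEAREST),alpha=1.3))
cv2.imwrite('pics/crop6.png',np.hstack(a))
E
```

```text
0.36 local dx,dy [ 0.52 -0.51] [ 1.16 -0.2  -0.38  0.04 -0.83  0.06]
0.36 local dx,dy [5.69 0.74] [ 0.28  0.53  0.15 -0.49 -0.45 -0.04]
0.383 local dx,dy [ 0.65 -0.16] [ 1.04 -0.45 -0.33  0.17 -0.77  0.19]
0.383 local dx,dy [5.9  0.94] [ 0.17  0.29  0.2  -0.37 -0.39  0.08]
```

View pics/crop6.png

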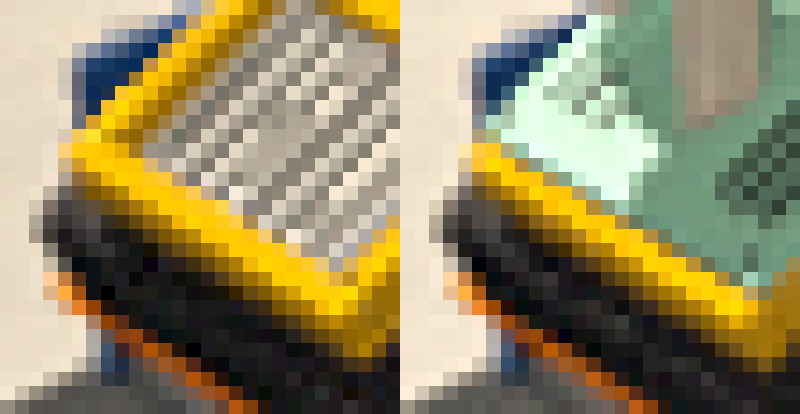

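The right panel shows the lower (-x) yellow strip is about 7–8 mm wide instead of 3, so the cover sits about 5 mm too far uphill. I'll grip harder, back off along the normal, shift downhill 5 mm and re-seat.

Request:
play_rows(
  series=[
    {"fingers": 0, "travel": [0, 0, 0], "spin": 0},
    {"fingers": 0, "travel": [0.9, 0, -2.3], "spin": 0},
    {"fingers": 0, "travel": [0.9, 0, -2.3], "spin": 0},
    {"fingers": 0, "travel": [2.3, 0, 0.9], "spin": 0},
    {"fingers": 0, "travel": [2.3, 0, 0.9], "spin": 0},
    {"fingers": 0, "travel": [-0.9, 0, 2.3], "spin": 0},
    {"fingers": 0, "travel": [0, 0, 0], "spin": 0},
    {"fingers": 0, "travel": [0, 0, 0], "spin": 0},
  ],
  squeeze=15,
)

```text
clock: 11.15
tool_pos: [606.8, 178.7, 160.6]
orientation: [[-1.0, 0.01, -0.0], [0.01, 1.0, -0.0], [0.0, -0.0, -1.0]]
force: [-1.3, 0.8, -2.2]
finger_gap: 13.8
grasp_force: 15.0
```

Request:
play_rows(
  series=[
    {"fingers": 0, "travel": [-0.45, 0, 1.15], "spin": 0},
    {"fingers": 0, "travel": [-0.45, 0, 1.15], "spin": 0},
    {"fingers": 0, "travel": [0, 0, 0], "spin": 0},
    {"fingers": 0, "travel": [0, 0, 0], "spin": 0},
  ],
)

```text
clock: 11.65
tool_pos: [607.8, 178.7, 158.5]
orientation: [[-1.0, 0.01, 0.0], [0.01, 1.0, 0.0], [-0.0, 0.0, -1.0]]
force: [-0.9, 1.8, 2.9]
finger_gap: 13.8
grasp_force: 15.0
```

```bash
python3 - <<'E'
from edge import *
snap('side','side6.png'); s=sensors.sense(); print(s['tool_pos'],s['force'],s['wrist_torque'],s['finger_gap'])
a=[]
for f in('side1','side6'):
    im=np.load(f'{f}.png.npz')['image'][:,:,::-1]; x0,y0=203,140
    a.append(cv2.convertScaleAbs(cv2.resize(im[y0:y0+37,x0:x0+42],(400,352),interpolation=cv2.INTER_NEAREST),alpha=1.3))
cv2.imwrite('pics/crop7.png',cv2.resize(np.hstack(a),None,fx=1,fy=1))
E
```

```text
[607.77089654 178.68750588 158.46582513] [-2.13619735  0.8580939   1.9196951 ] [-0.06916277  0.0842881  -0.0752155 ] 14.150603234580482
```

View pics/crop7.png

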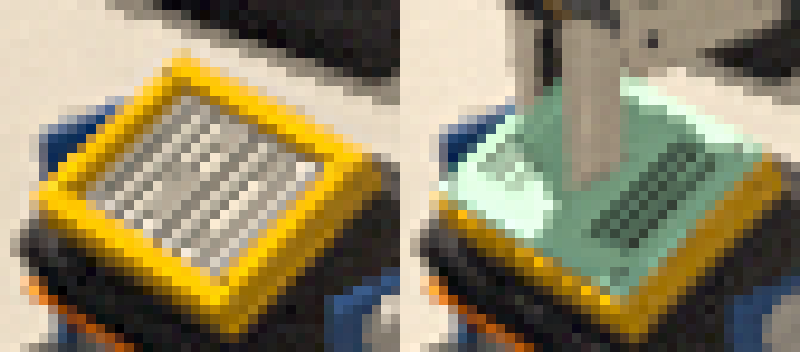

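```bash
python3 - <<'E'
from fit import *
from scipy.special import ndtr
F=np.array([620.4,178.3,134]);R,_=pose([0,0,0,-.014,.38])
def prof(f,a,l0,l1,sink,s):
    im=np.load(f)['image'].astype(np.float32); l=np.linspace(l0,l1,60); o=[]
    for q in s:
        L=np.zeros((60,3)); L[:,a]=-(45,60)[a]+q; L[:,1-a]=l; L[:,2]=-sink
        uv=proj('side',L@R.T+F).astype(np.float32); o.append(cv2.remap(im,uv[:,0],uv[:,1],cv2.INTER_CUBIC).reshape(-1,3).mean(0))
    return np.array(o)
s=np.arange(-16,11,.5)
def three(y,s,p0):  # levels a|b|c edges e1<e2
    m=lambda p:p[0]+(p[1]-p[0])*ndtr((s-p[3])/p[5])+(p[2]-p[1])*ndtr((s-p[4])/p[5])
    r=least_squares(lambda p:m(p)-y,p0); return r.x.round(1),np.abs(r.fun).max().round(1)
k=s<5
print('frame -x R',three(prof('side1.png.npz',0,-48,40,0,s)[k,0],s[k],[25,110,200,-7,-1,1.5]))
print('frame -y R',three(prof('side1.png.npz',1,-30,36,0,s)[k,0],s[k],[100,115,195,-12,0,1.5]))
for f,sk in(('side5.png.npz',2.5),('side6.png.npz',2)):
    for a,l0,l1 in((0,-48,40),(1,-30,36)):
        P=prof(f,a,l0,l1,sk,s); print(f,a,'B',three(P[:,2],s,[20,12,100,-12,4,1.5]),'R',three(P[k,0],s[k],[25,110,200,-7,-1,1.5])if a==0 else'')
E
```

```text
frame -x R (array([ 22.7,  97.2, 209. ,  -8.7,  -2. ,   2.2]), np.float64(3.0))
frame -y R (array([ 20.7, 115.7, 196.9, -16.5,   1.8,   2.2]), np.float64(3.6))
side5.png.npz 0 B (array([ 24.1,  -1.9, 144.1,  -5.4,   8.1,   2.5]), np.float64(4.9)) R (array([ 25.5, 102. , 212.4,  -8.5,  -2.1,   2. ]), np.float64(15.1))
side5.png.npz 1 B (array([ 37.3,  10.3, 103.5, -15.4,   4.1,   3. ]), np.float64(1.2)) R 
side6.png.npz 0 B (array([ 25.3,  -2. , 138.7,  -6.5,   3. ,   2.4]), np.float64(4.6)) R (array([ 24.8,  75.8, 132.7,  -5.4,  -9.4,   1.6]), np.float64(23.5))
side6.png.npz 1 B (array([ 26.7,   9. , 100.5, -12.7,   3.6,   2.9]), np.float64(0.7)) R
```

```bash
python3 - <<'E'
from fit import *
from scipy.special import ndtr
F=np.array([620.4,178.3,134]);R,_=pose([0,0,0,-.014,.38])
s=np.arange(-7,8,.5)
def prof(f,a,h,l0,l1,n,ch):
    im=np.load(f)['image'].astype(np.float32); l=np.linspace(l0,l1,40); o=[]
    for q in s:
        L=np.zeros((40,3)); L[:,a]=h+q; L[:,1-a]=l; L[:,2]=n
        uv=proj('side',L@R.T+F).astype(np.float32); o.append(cv2.remap(im,uv[:,0],uv[:,1],cv2.INTER_CUBIC).reshape(-1,3).mean(0)[ch])
    y=np.array(o); m=lambda p:p[0]+(p[1]-p[0])*ndtr((s-p[2])/p[3])
    r=least_squares(lambda p:m(p)-y,[y[0],y[-1],0,2]); return r.x.round(1),np.abs(r.fun).max().round(1)
print('frame +x B',prof('side1.png.npz',0,45,-50,50,0,2))
print('frame +y B',prof('side1.png.npz',1,60,10,40,0,2),prof('side1.png.npz',1,60,-40,-5,0,0))
for f,sk in(('side5.png.npz',2.5),('side6.png.npz',2)):
    print(f,'+x R',prof(f,0,42,-50,-20,6-sk,0),'+y',prof(f,1,57,-38,-8,6-sk,0))
E
```

```text
frame +x B (array([ -5. , 158.2,  -1.6,   2.6]), np.float64(4.2))
frame +y B (array([-6.000e+00,  1.683e+02,  1.000e-01,  3.900e+00]), np.float64(1.9)) (array([210. ,  43. ,  -0.5,   1.9]), np.float64(15.5))
side5.png.npz +x R (array([ 83.8, 182.4,   0.3,   2.2]), np.float64(1.6)) +y (array([166.5,  44.5,  -0.6,   2. ]), np.float64(9.6))
side6.png.npz +x R (array([-8.2803726e+06,  1.8430000e+02, -7.4100000e+01,  1.5300000e+01]), np.float64(2.6)) +y (array([170.4,  45. ,  -1.1,   1.8]), np.float64(13.4))
```

```bash
python3 - <<'E'
from fit import *
from scipy.special import ndtr
F=np.array([620.4,178.3,134]);R,_=pose([0,0,0,-.014,.38])
s=np.arange(-7,8,.5)
def prof(f,a,h,l0,l1,n,w,s=s):
    im=np.load(f)['image'].astype(np.float32); l=np.linspace(l0,l1,40); o=[]
    for q in s:
        L=np.zeros((40,3)); L[:,a]=h+q; L[:,1-a]=l; L[:,2]=n
        uv=proj('side',L@R.T+F).astype(np.float32); o.append(cv2.remap(im,uv[:,0],uv[:,1],cv2.INTER_CUBIC).reshape(-1,3).mean(0)@w)
    y=np.array(o); m=lambda p:p[0]+(p[1]-p[0])*ndtr((s-p[2])/p[3])
    r=least_squares(lambda p:m(p)-y,[y[0],y[-1],0,2]); return r.x.round(1),np.abs(r.fun).max().round(1)
g=np.array([-1,1,0])
for f,sk in(('side5.png.npz',2.5),('side6.png.npz',2)):
    print(f,'+x G-R',prof(f,0,42,-50,-20,6-sk,g),prof(f,0,42,-50,-35,6-sk,g),'+x B',prof(f,0,42,-50,-35,6-sk,np.array([0,0,1])))
    print('  -x G-R (glare half, shade half)',prof(f,0,-42,25,48,-sk,g),prof(f,0,-42,-40,-5,-sk,g),'B',prof(f,0,-42,-40,-5,-sk,np.array([0,0,1])), '-y G-R',prof(f,1,-57,-30,36,-sk,g))
E
```

```text
side5.png.npz +x G-R (array([ 2.87000000e+01, -5.16604129e+07,  7.19000000e+01,  1.33000000e+01]), np.float64(1.7)) (array([ 2.67000000e+01, -3.45691857e+09,  9.04000000e+01,  1.47000000e+01]), np.float64(3.3)) +x B (array([9.120e+01, 1.724e+02, 1.000e-01, 2.000e+00]), np.float64(11.3))
  -x G-R (glare half, shade half) (array([-44.5,  31.7,   4.7,   1.4]), np.float64(12.6)) (array([-45.6,  30.2,   4.9,   1.5]), np.float64(10.7)) B (array([ 0.5, 96.5,  4.5,  2. ]), np.float64(5.0)) -y G-R (array([-34.5,  34.7,   2.2,   2.5]), np.float64(0.7))
side6.png.npz +x G-R (array([ 27.2, -13.7,   1.5,   2. ]), np.float64(0.6)) (array([ 24.3, -13. ,   1.6,   1.9]), np.float64(1.8)) +x B (array([121. , 161. ,  -5. ,   1.1]), np.float64(7.8))
  -x G-R (glare half, shade half) (array([-40.7,  33.6,   0.2,   1.6]), np.float64(7.0)) (array([-40.2,  33.9,   0.5,   1.7]), np.float64(5.1)) B (array([ 2.4, 99.2, -0.2,  2.1]), np.float64(3.0)) -y G-R (array([-34.9,  35. ,   2. ,   2.5]), np.float64(0.7))
```

Edge profiles put the cover still about 2.4 mm uphill and about 0.5 mm toward -y. I'll back off, correct and re-seat.

Request:
play_rows(
  series=[
    {"fingers": 0, "travel": [0.9, 0, -2.3], "spin": 0},
    {"fingers": 0, "travel": [0.7, 0, -1.8], "spin": 0},
    {"fingers": 0, "travel": [2.2, 0.5, 0.9], "spin": 0},
    {"fingers": 0, "travel": [-0.5, 0, 1.3], "spin": 0},
    {"fingers": 0, "travel": [-0.5, 0, 1.3], "spin": 0},
    {"fingers": 0, "travel": [-0.6, 0, 1.5], "spin": 0},
    {"fingers": 0, "travel": [0, 0, 0], "spin": 0},
    {"fingers": 0, "travel": [0, 0, 0], "spin": 0},
  ],
)

```text
clock: 12.7
tool_pos: [605.5, 179.3, 157.5]
orientation: [[-1.0, 0.01, 0.0], [0.01, 1.0, 0.0], [-0.0, 0.0, -1.0]]
force: [-1.5, 1.9, 1.6]
finger_gap: 14.0
grasp_force: 15.0
```

```bash
cat > chk.py <<'E'
from fit import *
from scipy.special import ndtr
F=np.array([620.4,178.3,134]);R,_=pose([0,0,0,-.014,.38])
s=np.arange(-7,8,.5)
def prof(f,a,h,l0,l1,n,w,s=s):
    im=np.load(f)['image'].astype(np.float32); l=np.linspace(l0,l1,40); o=[]
    for q in s:
        L=np.zeros((40,3)); L[:,a]=h+q; L[:,1-a]=l; L[:,2]=n
        uv=proj('side',L@R.T+F).astype(np.float32); o.append(cv2.remap(im,uv[:,0],uv[:,1],cv2.INTER_CUBIC).reshape(-1,3).mean(0)@w)
    y=np.array(o); m=lambda p:p[0]+(p[1]-p[0])*ndtr((s-p[2])/p[3])
    r=least_squares(lambda p:m(p)-y,[y[0],y[-1],0,2]); return r.x.round(1)
g=np.array([-1,1,0])
def chk(f,sk):
    snap('side',f); q=sensors.sense(); print(q['tool_pos'],q['force'],q['wrist_torque'],q['finger_gap']); print(np.array([-np.sin(.38),0,np.cos(.38)])@q['force'])
    f+='.npz'
    print('rel offsets: +x',prof(f,0,42,-50,-20,6-sk,g)[2]+1.6,'-x ends',[prof(f,0,-42,a,b,-sk,g)[2]+2. for a,b in((25,48),(-20,5),(-40,-20))],'-y',[prof(f,1,-57,a,b,-sk,g)[2]-1.8 for a,b in((-30,36),(-30,0),(5,36))],'+y',prof(f,1,57,-38,-8,6-sk,np.array([1,0,0]))[2]+.3)
E
python3 -c "
from chk import *
chk('side7.png',2)"
```

```text
[605.48201623 179.26390088 157.48399484] [-2.85611815  1.64069383  0.78937605] [ 0.12212467  0.3389171  -0.06741953] 13.89430466134669
1.7924583020468847
rel offsets: +x 1.2000000000000002 -x ends [np.float64(-1.0), np.float64(-0.2999999999999998), np.float64(-0.2999999999999998)] -y [np.float64(0.9999999999999998), np.float64(0.09999999999999987), np.float64(2.0999999999999996)] +y 0.6
```

```bash
python3 - <<'E'
from chk import *
r=np.array([1,0,0]);s2=np.arange(-7,8,.5)
for a,b in((-30,36),(-30,0),(5,36)): print('-y',a,b,prof('side1.png.npz',1,-60,a,b,0,r))
s3=np.arange(-5.5,5,.5)
for a,b in((25,48),(-20,5),(-40,-20)): print('-x',prof('side1.png.npz',0,-45,a,b,0,r,s3))
# cover -y halves when level? same in side6/side5
for f in('side5','side6'): print(f,[prof(f+'.png.npz',1,-57,a,b,-2,g)[2] for a,b in((-30,0),(5,36))])
E
```

```text
-y -30 36 [112.7 206.4   2.    2.6]
-y -30 0 [111.7 212.3   0.9   2.5]
-y 5 36 [113.1 203.1   3.3   2.5]
-x [ 96.9 208.1  -1.5   2.1]
-x [ 93.2 208.6  -2.1   2.2]
-x [ 96.8 208.6  -2.3   2. ]
side5 [np.float64(0.5), np.float64(3.1)]
side6 [np.float64(0.4), np.float64(3.4)]
```

Centring is now within about 0.5–0.8 mm and yaw matches the frame. Next I'll press in.

Request:
play_rows(
  series=[
    {"fingers": 0, "travel": [0, 0, 0], "spin": 0},
    {"fingers": 0, "travel": [-0.37, -0.1, 0.93], "spin": 0},
    {"fingers": 0, "travel": [-0.37, -0.1, 0.93], "spin": 0},
    {"fingers": 0, "travel": [-0.37, -0.1, 0.93], "spin": 0},
    {"fingers": 0, "travel": [0, 0, 0], "spin": 0},
    {"fingers": 0, "travel": [0, 0, 0], "spin": 0},
  ],
  squeeze=25,
)

```text
clock: 13.5
tool_pos: [606.7, 179.2, 155.0]
orientation: [[-1.0, 0.009, 0.0], [0.009, 1.0, 0.0], [-0.0, 0.0, -1.0]]
force: [-3.6, 4.7, 5.7]
finger_gap: 14.0
grasp_force: 25.0
```

```bash
python3 -c "
from chk import *
chk('side8.png',4.5)"
```

```text
[606.63413364 179.15658869 154.92568384] [-4.43586761  3.67534795  5.26047153] [ 0.456017    0.55202763 -0.05507672] 13.527923877727664
6.530567976410511
rel offsets: +x 1.1 -x ends [np.float64(-0.7999999999999998), np.float64(-0.2999999999999998), np.float64(0.0)] -y [np.float64(0.40000000000000013), np.float64(-0.40000000000000013), np.float64(1.2)] +y -0.39999999999999997
```

Request:
play_rows(
  series=[
    {"fingers": 0, "travel": [-0.37, 0.15, 0.93], "spin": 0},
    {"fingers": 0, "travel": [-0.3, 0.1, 0.75], "spin": 0},
    {"fingers": 0, "travel": [0, 0, 0], "spin": 0},
    {"fingers": 0, "travel": [0, 0, 0], "spin": 0},
    {"fingers": 0, "travel": [0, 0, 0], "spin": 0},
  ],
)

```text
clock: 14.18
tool_pos: [607.4, 179.3, 153.5]
orientation: [[-1.0, 0.009, 0.001], [0.009, 1.0, 0.0], [-0.001, 0.0, -1.0]]
force: [-5.2, 3.0, 8.1]
finger_gap: 13.5
grasp_force: 25.0
```

```bash
python3 - <<'E'
from chk import *
chk('side9.png',6)
n=np.array([-np.sin(.38),0,np.cos(.38)]);v=[]
for i in range(10): viewer.snapshot('side'); v.append(sensors.sense()['force'])
v=np.array(v); print(v.mean(0),v.std(0),(v@n).mean(), (sensors.sense()['tool_pos']-F)@n)
r=np.array([1,0,0])
a=[]
for f in('side7','side9'):
    im=np.load(f'{f}.png.npz')['image'][:,:,::-1]; x0,y0=203,140
    a.append(cv2.convertScaleAbs(cv2.resize(im[y0:y0+37,x0:x0+42],(400,352),interpolation=cv2.INTER_NEAREST),alpha=1.3))
cv2.imwrite('pics/crop8.png',np.hstack(a))
E
```

```text
[607.39063667 179.23909973 153.55041645] [-4.708253    2.92710448  7.78541172] [ 0.02874809  0.61385492 -0.10819245] 13.904348122234873
8.976423950504502
rel offsets: +x 1.7000000000000002 -x ends [np.float64(-0.7000000000000002), np.float64(-0.2999999999999998), np.float64(0.0)] -y [np.float64(0.4999999999999998), np.float64(-1.0), np.float64(1.9000000000000001)] +y -0.39999999999999997
[-5.3632193   2.89210562  7.10777102] [0.44495582 0.41563803 0.50354322] 8.590063400486267 22.96633233616126
```

View pics/crop8.png

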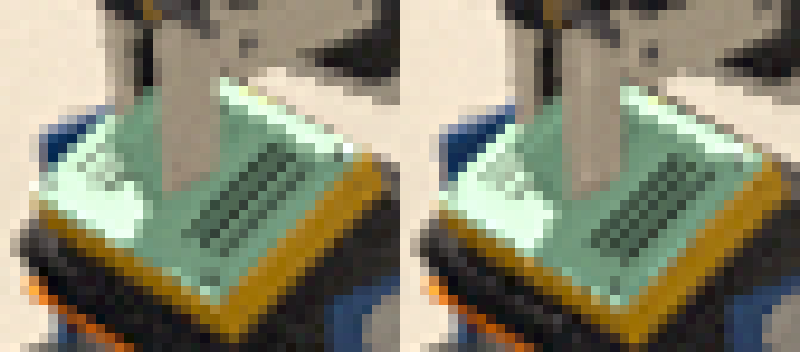

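```bash
python3 - <<'E'
from chk import *
s=np.arange(-13,7,.5)
def P3(f,sk,l0,l1):
    im=np.load(f)['image'].astype(np.float32); l=np.linspace(l0,l1,60); o=[]
    for q in s:
        L=np.zeros((60,3)); L[:,0]=-45+q; L[:,1]=l; L[:,2]=-sk
        uv=proj('side',L@R.T+F).astype(np.float32); o.append(cv2.remap(im,uv[:,0],uv[:,1],cv2.INTER_CUBIC).reshape(-1,3).mean(0))
    return np.array(o)
def fitw(f,sk,l0,l1):
    y=P3(f+'.png.npz',sk,l0,l1)
    # regions: black | face | top strip | cover side | cover top, edges free e0,e1,e1+w, +side 2.9 (6mm*.49)
    Lk,Lf,Lt=np.array([23,20,19]),np.array([97,72,8]),np.array([209,161,2])
    def A(p): 
        e=[p[0],p[1],p[1]+p[2],p[1]+p[2]+2.9]; c=[ndtr((s-x)/2.1) for x in e]
        return np.c_[1-c[0],c[0]-c[1],c[1]-c[2],c[2]-c[3],c[3]]
    def res(p):
        a=A(p); k=np.vstack([Lk,Lf,Lt]); rem=y-a[:,:3]@k; x=np.linalg.lstsq(a[:,3:],rem,rcond=None)[0]
        return (rem-a[:,3:]@x).ravel()
    r=least_squares(res,[-8,-2,3]); print(f,(l0,l1),'e0,e1,w',r.x.round(2),'rms',r.fun.std().round(1))
for f,sk in(('side5',2.2),('side6',1.6),('side7',1.8),('side8',4.2),('side9',5.7)):
    for l in((22,46),(-45,-5)): fitw(f,sk,*l)
E
```

```text
side5 (22, 46) e0,e1,w [-10.07  -1.6    3.99] rms 12.1
side5 (-45, -5) e0,e1,w [-8.88 -2.52  4.89] rms 2.3
side6 (22, 46) e0,e1,w [-10.45  -1.63   2.72] rms 12.4
side6 (-45, -5) e0,e1,w [-9.02 -2.72  2.33] rms 2.9
side7 (22, 46) e0,e1,w [-10.52   0.36   0.08] rms 11.7
side7 (-45, -5) e0,e1,w [-9.06 -0.71  1.11] rms 4.6
side8 (22, 46) e0,e1,w [-10.08   0.2    0.32] rms 9.7
side8 (-45, -5) e0,e1,w [-8.99 -3.48  0.56] rms 2.5
side9 (22, 46) e0,e1,w [-9.4   0.41  0.21] rms 9.6
side9 (-45, -5) e0,e1,w [-8.47 -3.6   0.54] rms 3.0
```

```bash
cat > syn.py <<'E'
from fit import *
from scipy.optimize import minimize
K=8; X0,Y0,W,H=198,138,52,44
R,_=pose([0,0,0,-.014,.38]); F0=np.array([620.4,178.3,134])
def px(P): return proj('side',P@R.T+F0)
def fill(lab,P,v):
    p=((px(np.array(P,float))-[X0,Y0]+.5)*K-.5); cv2.fillPoly(lab,[np.round(p*16).astype(np.int32)],v,shift=4)
def box(lab,d,y,hx,hy,z0,z1,v,yaw=0):
    c,s_=np.cos(yaw),np.sin(yaw); q=S*[hx,hy]; q=q@np.array([[c,s_],[-s_,c]])+[d,y]
    b=lambda i,z:[q[i][0],q[i][1],z]
    fill(lab,[b(3,z1),b(2,z1),b(2,z0),b(3,z0)],v+1); fill(lab,[b(2,z1),b(1,z1),b(1,z0),b(2,z0)],v+2); fill(lab,[b(i,z1) for i in range(4)],v)
def frac(lab,n,sg): 
    return np.stack([cv2.resize(cv2.GaussianBlur((lab==i).astype(np.float32),(0,0),sg*K),(W,H),interpolation=cv2.INTER_AREA) for i in range(n)],-1)
def bandmask(d,y,hx,hy,z,bands):
    M=[]
    for a,sg,l0,l1,i,o in bands:
        m=np.zeros((H,W),np.uint8); h=(hx,hy)[a]; c=[]
        for q,l in((-i,l0),(-i,l1),(o,l1),(o,l0)):
            p=[0,0,z]; p[a]=sg*(h+q)+(d,y)[a]; p[1-a]=l; c.append(p)
        cv2.fillPoly(m,[np.round(px(np.array(c,float))-[X0,Y0]).astype(np.int32)],1); M.append(m>0)
    return M
def cost(lab,n,im,masks,sg=.45):
    f=frac(lab,n,sg); e=0;N=0
    for m in masks:
        A=f[m]; A=A[:,A.sum(0)>.5]; x,_,_,_=np.linalg.lstsq(A,im[m],rcond=None); e+=((A@x-im[m])**2).sum(); N+=m.sum()*3
    return np.sqrt(e/N)
def load(f): return np.load(f+'.png.npz')['image'][Y0:Y0+H,X0:X0+W].astype(np.float64)
im=load('side1')
mf=bandmask(0,0,45,60,0,[(0,-1,-45,45,7,2.5),(0,1,-50,50,7,8),(1,-1,-33,33,7,8),(1,1,-40,-5,5,3),(1,1,12,36,5,8)])
def cf(p):
    lab=np.zeros((H*K,W*K),np.uint8); box(lab,p[0],p[1],45,60,-12+p[2],p[2],1,p[3]/50)
    q=S*[33,48]; fill(lab,[[*(a+[p[0],p[1]]),p[2]] for a in q],4); return cost(lab,5,im,mf)
def nm(f,x0): 
    n=len(x0); return minimize(f,x0,method='Nelder-Mead',options=dict(initial_simplex=np.vstack([x0,np.array(x0)+np.eye(n)*1.5]),xatol=.03,fatol=.005))
if __name__=='__main__':
    r=nm(cf,[-1,1,0,0]); print('frame d,y,z,yaw*50',r.x.round(2),r.fun); Fx=r.x
    for zf in(0,):
        r=nm(lambda p:cf([p[0],p[1],zf,p[2]]),[-1,1,0]); print('  z fixed',r.x.round(2),r.fun)
    for f,sk in(('side6',1.6),('side7',1.6),('side9',5.3)):
        I=load(f); z=Fx[2]-sk
        mc=bandmask(Fx[0],Fx[1],45,60,z,[(0,-1,-45,0,9,2.5),(0,-1,25,46,9,2.5),(0,1,-50,-22,9,6),(1,-1,-33,33,9,6),(1,1,-38,-12,6,4)])
        def cc(p):
            lab=np.zeros((H*K,W*K),np.uint8); box(lab,Fx[0],Fx[1],45,60,-12+z,z,1,Fx[3]/50); box(lab,Fx[0]+p[0],Fx[1]+p[1],42,57,z,z+6,4,(Fx[3]+p[2])/50); return cost(lab,7,I,mc)
        r=nm(cc,[0,0,0]); print(f,'cover rel dx,dy,yaw*50',r.x.round(2),r.fun,'at dx=-2,0,2:',[round(cc([v,r.x[1],r.x[2]]),2) for v in(-2,0,2)])
E
python3 syn.py
```

```text
frame d,y,z,yaw*50 [-1.78  2.39 -0.14 -0.03] 9.973104071754275
  z fixed [-1.97  1.71 -0.25] 10.016636722863382
side6 cover rel dx,dy,yaw*50 [-1.24 -5.89  0.4 ] 16.88516908195116 at dx=-2,0,2: [np.float64(17.33), np.float64(18.01), np.float64(18.59)]
side7 cover rel dx,dy,yaw*50 [ 1.42 -2.07  0.75] 15.85801070556706 at dx=-2,0,2: [np.float64(15.67), np.float64(15.88), np.float64(15.91)]
side9 cover rel dx,dy,yaw*50 [ 1.46 -3.    1.67] 19.550557214397987 at dx=-2,0,2: [np.float64(19.85), np.float64(19.65), np.float64(19.68)]
```

```bash
cat > syn2.py <<'E'
from syn import *
Fx=[-1.9,1.7,0,-.15]
def edges(f,sk):
    I=load(f); z=Fx[2]-sk; out=[]
    for name,band,ax in(('-x sh',(0,-1,-42,-8,6,2.5),0),('-x gl',(0,-1,27,46,6,2.5),0),('+x',(0,1,-48,-24,5,6),0),('-y',(1,-1,-30,33,6,7),1),('+y',(1,1,-36,-14,5,3),1)):
        m=bandmask(Fx[0],Fx[1],45,60,z,[band]); v=np.arange(-5,8.1,.5); c=[]
        for d in v:
            lab=np.zeros((H*K,W*K),np.uint8); box(lab,Fx[0],Fx[1],45,60,-12+z,z,1,Fx[3]/50)
            p=[0,0];p[ax]=d; box(lab,Fx[0]+p[0],Fx[1]+p[1],42,57,z,z+6,4,Fx[3]/50); c.append(cost(lab,7,I,m))
        c=np.array(c); k=c.argmin(); out.append((name,v[k],c[k].round(1),c[[max(k-3,0),min(k+3,len(c)-1)]].round(1).tolist()))
    print(f,out)
if __name__=='__main__':
    for a in(('side5',2),('side6',1.6),('side7',1.6),('side8',4),('side9',5.3)): edges(*a)
E
python3 syn2.py
```

```text
side5 [('-x sh', np.float64(4.5), np.float64(8.1), [8.4, 8.7]), ('-x gl', np.float64(-2.0), np.float64(6.0), [8.2, 6.5]), ('+x', np.float64(-1.0), np.float64(16.2), [16.4, 17.5]), ('-y', np.float64(-2.5), np.float64(8.7), [9.3, 9.1]), ('+y', np.float64(-4.5), np.float64(34.5), [34.5, 35.0])]
side6 [('-x sh', np.float64(1.0), np.float64(12.9), [13.1, 13.3]), ('-x gl', np.float64(2.5), np.float64(12.7), [13.4, 13.3]), ('+x', np.float64(-1.0), np.float64(19.3), [19.7, 19.8]), ('-y', np.float64(-2.0), np.float64(8.3), [9.5, 9.4]), ('+y', np.float64(-4.5), np.float64(32.3), [32.8, 34.8])]
side7 [('-x sh', np.float64(1.5), np.float64(9.4), [9.5, 9.7]), ('-x gl', np.float64(2.0), np.float64(7.6), [8.0, 8.1]), ('+x', np.float64(-1.0), np.float64(17.4), [17.5, 17.8]), ('-y', np.float64(-2.0), np.float64(6.4), [7.2, 6.8]), ('+y', np.float64(-5.0), np.float64(24.3), [24.3, 24.8])]
side8 [('-x sh', np.float64(1.0), np.float64(6.0), [6.3, 6.4]), ('-x gl', np.float64(3.5), np.float64(7.8), [8.4, 12.6]), ('+x', np.float64(-2.0), np.float64(16.6), [17.5, 18.9]), ('-y', np.float64(-1.5), np.float64(5.2), [6.3, 5.6]), ('+y', np.float64(-4.5), np.float64(21.2), [21.6, 21.9])]
side9 [('-x sh', np.float64(1.0), np.float64(10.4), [10.7, 10.4]), ('-x gl', np.float64(3.0), np.float64(7.3), [7.7, 8.9]), ('+x', np.float64(-1.5), np.float64(23.5), [23.8, 23.7]), ('-y', np.float64(2.0), np.float64(9.0), [9.0, 9.3]), ('+y', np.float64(-4.5), np.float64(17.0), [18.4, 18.8])]
```

My separate estimates conflict. The kinematics, the vanished bright strip at the lower edge, and yellow showing past the upper edge all say the cover is now about 2 mm too far downhill, with the side6 placing nearer right. I'll back off, shift 2 mm uphill and re-seat.

Request:
play_rows(
  series=[
    {"fingers": 0, "travel": [0.85, 0, -2.13], "spin": 0},
    {"fingers": 0, "travel": [0.85, 0, -2.13], "spin": 0},
    {"fingers": 0, "travel": [0.85, 0, -2.13], "spin": 0},
    {"fingers": 0, "travel": [0.5, 0, -1.2], "spin": 0},
    {"fingers": 0, "travel": [-1.86, 0, -0.74], "spin": 0},
    {"fingers": 0, "travel": [-0.5, 0, 1.2], "spin": 0},
    {"fingers": 0, "travel": [-0.85, 0, 2.13], "spin": 0},
    {"fingers": 0, "travel": [-0.85, 0, 2.13], "spin": 0},
    {"fingers": 0, "travel": [0, 0, 0], "spin": 0},
    {"fingers": 0, "travel": [0, 0, 0], "spin": 0},
  ],
)

```text
clock: 15.98
tool_pos: [608.6, 179.1, 156.3]
orientation: [[-1.0, 0.01, 0.001], [0.01, 1.0, -0.0], [-0.001, -0.0, -1.0]]
force: [-1.4, -1.9, 5.5]
finger_gap: 13.7
grasp_force: 25.0
```

```bash
python3 - <<'E'
from chk import *
chk('side10.png',3.5)
s=np.arange(-6,8,1.)
for f,sk in(('side6',1.6),('side10',3.3),('side9',5.5)):
    im=np.load(f+'.png.npz')['image'].astype(np.float32); o=[]
    for q in s:
        l=np.linspace(-45,-5,60); L=np.c_[np.full(60,-45+q),l,np.full(60,-sk)]
        uv=proj('side',L@R.T+F).astype(np.float32); o.append(cv2.remap(im,uv[:,0],uv[:,1],cv2.INTER_CUBIC).reshape(-1,3).mean(0))
    print(f,np.array(o)[:,0].round().astype(int),np.array(o)[:,2].round().astype(int))
a=[]
for f in('side9','side10'):
    im=np.load(f'{f}.png.npz')['image'][:,:,::-1]; x0,y0=203,140
    a.append(cv2.convertScaleAbs(cv2.resize(im[y0:y0+37,x0:x0+42],(400,352),interpolation=cv2.INTER_NEAREST),alpha=1.3))
cv2.imwrite('pics/crop9.png',np.hstack(a))
E
```

```text
[608.5538768  179.07242802 156.35731077] [-1.52934638 -0.43957106  5.71906734] [-0.51545498 -0.06030077 -0.15851526] 14.092082593622298
5.878361462224299
rel offsets: +x 2.8 -x ends [np.float64(1.4), np.float64(1.8), np.float64(1.8)] -y [np.float64(-0.30000000000000004), np.float64(-1.2000000000000002), np.float64(0.5999999999999999)] +y -1.5
side6 [105 116 126 138 149 156 153 142 125 108  95  88  86  85] [  8   5   3   2   3   6  13  25  41  58  75  88  97 102]
side10 [104 112 119 125 131 133 130 121 109  97  88  84  84  85] [ 5  5  5  6  9 13 21 31 45 60 74 86 95 99]
side9 [102 110 115 118 119 117 113 108 102  97  93  90  88  86] [  6   5   6  12  22  37  55  74  90 101 107 106 102  97]
```

View pics/crop9.png

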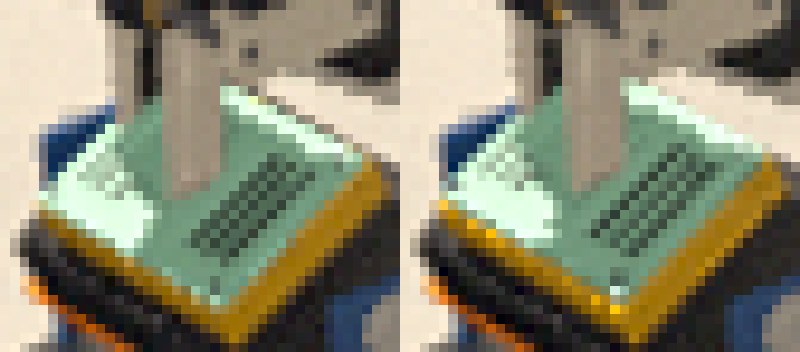

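Crop9 shows a thin bright lower strip back at (440–620, 200–310), and no yellow past the upper edge any more, so the cover is centred to about 1 mm. Now the final press of about 2.4 mm.

Request:
play_rows(
  series=[
    {"fingers": 0, "travel": [-0.3, 0, 0.75], "spin": 0},
    {"fingers": 0, "travel": [-0.3, 0, 0.75], "spin": 0},
    {"fingers": 0, "travel": [-0.3, 0, 0.75], "spin": 0},
    {"fingers": 0, "travel": [0, 0, 0], "spin": 0},
    {"fingers": 0, "travel": [0, 0, 0], "spin": 0},
  ],
)

```text
clock: 16.65
tool_pos: [609.5, 179.1, 154.4]
orientation: [[-1.0, 0.01, 0.001], [0.01, 1.0, -0.0], [-0.001, -0.0, -1.0]]
force: [-2.5, -0.3, 7.3]
finger_gap: 13.8
grasp_force: 25.0
```

```bash
python3 - <<'E'
from chk import *
chk('side11.png',5.8)
n=np.array([-np.sin(.38),0,np.cos(.38)]);v=[]
for i in range(10): viewer.snapshot('side'); v.append(sensors.sense()['force'])
v=np.array(v); print(v.mean(0),(v@n).mean(),(sensors.sense()['tool_pos']-F)@n,sensors.sense()['clock'])
E
```

```text
[609.44562868 179.09632943 154.42554907] [-3.98770985 -0.26788367  8.41272254] [-0.61653277  0.21449502 -0.0669217 ] 13.80191991531102
9.29172111875282
rel offsets: +x 3.3 -x ends [np.float64(1.6), np.float64(2.3), np.float64(2.4)] -y [np.float64(0.09999999999999987), np.float64(-1.2000000000000002), np.float64(1.5999999999999999)] +y -1.0
[-2.35446839 -0.4361539   8.44717936] 8.717917259089358 23.024739927686397 17.2
```

```bash
python3 -c "
from plant import job
print(job.finish_job())"
```

```text
the job is handed in; nothing more can be done
None
```

I handed the job in with the mint cover on the yellow frame, still gripped at 25 N and pressed to about 10 N, which is roughly 5.5 mm of sink. Centring looks good to about 1–2 mm, though my estimates along the slope disagreed by more than that, from about -1 to +3 mm. I viewed 11 pictures, one over the limit of 10.

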